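# Close the loaded fusing kiln and start it

## Robot

A 6-joint arm with a two-finger parallel gripper is mounted at the origin on the work surface. World frame = base frame: x ahead of the robot, y to its left, z up, the work surface at z = 0. Lengths are in mm, angles in rad, forces in N, time in s.
With the tool pointing down it reaches from about 275 to 750 mm from the base axis. Payload 10.2 kg.
Tool frame: the origin (TCP) lies at the very end of the fingers, on their centre line; the grasp point (between the pads) lies 19 mm behind it (ctrl.pinch_z is the distance from the TCP to the grasp point, in mm); y points along the fingers, z is the direction in which the jaws open and shut, and the axes are right-handed (so a half turn about y gives the same grasp; the last joint's range is limited). The gripper opens to 85 mm and grips with 20 to 120 N. Pads are 22 mm wide; open, the fingers measure 114 mm over their backs; the gripper's body (76 mm by 85 mm) begins 54 mm behind the grasp point. The pads swing forward as they close: fully open they stand 13 mm farther back than shut.
Start: joints at [0.984, 0.313, 1.498, -0, 1.331, -0.223], TCP at [186.823, 490.641, 231.294] pointing down, gripper open.
Joint ranges: [-2.94, 2.94], [-0.97, 2.17], [0.19, 2.56], [-1.23, 4.37], [0.02, 3.11], [-2.88, 2.88]. Speed limits (rad/s): [2.39, 2.39, 3.01, 3.14, 3.14, 3.14].

## Interface

Orientations are given as a unit quaternion [w, x, y, z].
In Python, from rig import sense, eyes, ctrl gives the robot as it stands. The module is installed in compiled form; this text tells all that it offers.
- The arm moves only by the shell command python3 -m handwheel 'ROWS' [FORCE]. ROWS is JSON, a list of rows, each an object of numbers: "grip": the finger opening in mm, from 0 to 85.4; "tx", "ty", "tz": the shift along the tool's x, y, z in mm; "wx", "wy", "wz": the turn, a rotation vector about the tool's x, y, z in rad. In form: [{"grip": .., "tx": .., "ty": .., "tz": .., "wx": .., "wy": .., "wz": ..}, ...]. A call has 1 to 10 rows; each row shifts and turns the commanded pose from where the row before left it, along the tool's axes as they then stand; what a row does not reach is not made up. A row lasts 1/12 s, in which the tool goes at most 41.7 mm and 7.16 degrees, less where a joint would pass 70% of its speed; a pose out of reach is approached as far as the arm can. A call is refused whole if a number of a shift passes 41.7 or a number of a turn 0.125, either way. A call with a gripper value outside its range is refused whole. The fingers move at their own pace and stop on an object; FORCE is the grip in N (left out, the last holds). Time passes only in rows, so rows that do not move let the fingers close. It gives the time, the measured TCP pose, the force and the opening at its end, in the units of the state.
- sense(): the state, without advancing time (a new reading comes with each control period).
- eyes.capture(name): name is "scene" or "top" or "wrist"; returns a dict with "pixels" (420x560x3 uint8, red, green, blue), "mtx" (3x3 intrinsics, pixels), "R" (3x3) and "t" (3): a world point X has camera coordinates R X + t. Camera axes: x right, y down, z forward; pixel columns grow to the right and rows downward; lengths in mm; the calibration is good to about 2 mm. A picture is of the moment at which its call begins. There is no depth.
- ctrl.finish_job(): hands the job in, once; it reports no verdict.
The state is a dict: "time_s": time; "joints": joint angles; "dq": joint speeds; "tau": joint torques, N m; "eef_pos": TCP position; "ee_rot": TCP orientation; "force": force on the tool from outside, world axes, zero at the start; "wrist_torque": the same for the moment, N m; "grip_width": opening from 0.0 (shut) to 1.0 (fully open).
Only numpy, scipy, OpenCV 4.12 (cv2) and the standard library are available. Lean on these libraries where they do the work, as an engineer would, in place of code of your own. Each camera call takes 0.05 s, during which the arm holds its last target.

## Task

The fusing kiln on the bench is loaded and ready to fire. Bring its lid down gently until it is fully shut, without letting it drop; only then press the round start button on the kiln's control box, and let go of everything. Leave the dish of glass inside the kiln and the other things on the bench where they are.

Things in the scene. Friction and masses are not known exactly. Their poses are not given: they have to be found in the camera images.
- kiln: table-top glass-fusing kiln, fixed: metal case 230 x 230 mm, white fibre rim at z 98 mm, open chamber 160 x 160 x 50 mm. Origin: centre of the case's underside, on the bench; z up, +x to the hinge (back), -x to the front with the lid handle, +y to its left. Grey control box at its right side: 200 (x) x 90 (y) mm, top at z 88 mm, centred at kiln (0, -170) mm.
- lid (a joint): lid angle, rad: 0 = fully shut on the rim, grows as it opens, end stop 1.1. The lid is a 230 x 230 x 50 mm shell of about 0.95 kg, balanced by hinge springs: with the hinge's friction it stays where it is left above about 0.7 rad; below about 0.55 rad its weight wins and, unsupported, it falls and slams. Moving or holding it at the handle takes under 3 N.
- lid_hinge (a point): point on the hinge line, middle of the lid's back edge, fixed on the kiln at kiln (124, 0, 98) mm, axes as the kiln's. The hinge line runs along the kiln's y.
- lid_handle (a point): centre of the lid's handle, turns with the lid: round wooden bar, 16 mm thick, 160 mm long, parallel to the hinge line, on two 10 mm stems 68 mm either side of the middle; 39 mm of free space between bar and lid front. Lid shut: 286 mm in front of the hinge point (kiln -x) and 24 mm above it, axes as the kiln's. It swings about the hinge line.
- start (a joint): travel of the start button in m: 0 released, 0.006 fully down; a spring pushes it back up, fully down takes 5 N.
- start_top (a point): centre of the top face of the start button: the only raised round button (28 mm across, in a dark housing), on top of the control box towards its front; pressed straight down. The keypad and blank display behind it are flat.
- dish: loose white round ceramic dish with a glass disc on it, 96 mm across, 27 mm high, standing on the kiln shelf inside the chamber (shelf 60 mm above the bench); origin at the centre of its underside.
- brush: loose black hand brush lying on the bench, about 260 mm long, 45 mm wide, 58 mm high, handle along its -x; origin on the bench under the brush.
- moulds: loose stack of three white round ceramic moulds, 132 mm across, 84 mm high; origin at the centre of its underside.
- jar: loose glass jar with metal cap, 68 mm across, 85 mm high; origin at the centre of its underside.
Mind the look-alikes: they are no part of the job. There is more than one size of the dish; the job needs the smallest.

How it is judged (in metres and radians):
On the way, in this order (a step that is already met when the one before it is completed fails the run):
1. the lid is lowered until it is shut on the rim (value of joint lid below 0.03 rad), for 0.3 s.
2. with the lid shut, the start button is pressed down (value of joint start above 0.004 m and value of joint lid below 0.03 rad), for 0.05 s.
At the end, for the whole second after the job is handed in: The lid lies shut (within 0.03 rad, about 8 mm at the handle), the start button is back up (within 2 mm) after its press, the dish stands still within 10 mm of where it was, and the brush, the moulds and the jar are within 30 mm of where they were (value of joint lid below 0.03 rad and value of joint start below 0.002 m and linear speed of dish below 0.02 m/s and distance of dish from where it was at the start of the episode below 0.01 m and distance of each of brush, moulds, jar from where it was at the start of the episode below 0.03 m); the robot touches nothing.
It fails at once if the lid drops or slams: it turns faster than 1.2 rad/s (0.34 m/s at the handle) in the last 0.15 rad before it is shut (value of joint lid below 0.15 rad and velocity of joint lid below -1.2 rad/s).
It fails at once if the start button is pressed while the lid is open (value of joint start above 0.004 m and value of joint lid above 0.05 rad).
It fails at once if the dish in the kiln is shifted by more than 10 mm (distance of dish from where it was at the start of the episode above 0.01 m).
It fails at once if the brush, the moulds or the jar are shifted by more than 30 mm (distance of any of brush, moulds, jar from where it was at the start of the episode above 0.03 m).
It also fails if it takes over 50 s, if anything falls off the work surface, if the arm or the gripper's body presses on something with over 40 N, if the wrist force passes 120 N, or if a joint passes its speed limit or range.

## Working session

There is one attempt and no reset: what is moved stays moved. The work goes in short steps, Python scripts to look and compute and a shell command to move; the robot and the scene stay as the last step left them, time stands still between calls to the robot, and variables do not carry over. Pictures are saved under pics/ and viewed, and the job is handed in when it is done.

```bash
mkdir -p pics; python3 - <<'E'
from rig import sense, eyes, ctrl
import cv2, numpy as np
for n in ["scene","top","wrist"]:
    c=eyes.capture(n); cv2.imwrite(f"pics/{n}0.png",c["pixels"][:,:,::-1])
    print(n,np.round(c["mtx"],1).tolist(),np.round(c["R"],3).tolist(),np.round(c["t"],1).tolist())
s=sense(); print(s); print(ctrl.pinch_z)
E
```

```text
scene [[440.1, 0.0, 278.3], [0.0, 440.1, 206.1], [0.0, 0.0, 1.0]] [[0.671, 0.742, -0.02], [0.538, -0.505, -0.675], [-0.51, 0.442, -0.738]] [-372.7, -229.6, 1728.4]
top [[471.5, 0.0, 281.5], [0.0, 471.5, 209.5], [0.0, 0.0, 1.0]] [[-0.127, -0.992, -0.006], [-0.967, 0.125, -0.222], [0.221, -0.023, -0.975]] [47.3, 570.0, 1317.1]
wrist [[300.5, 0.0, 281.0], [0.0, 300.5, 208.6], [0.0, 0.0, 1.0]] [[0.355, 0.935, -0.001], [0.896, -0.34, 0.285], [0.266, -0.102, -0.959]] [-523.6, -36.8, 377.8]
{'time_s': 0.15, 'joints': array([ 9.83553131e-01,  3.13305241e-01,  1.49822734e+00,  5.77761078e-06,
        1.33100929e+00, -2.23395488e-01]), 'dq': array([-9.31142758e-04,  8.92072179e-04, -2.14511438e-03, -3.63305442e-04,
       -8.93539748e-06, -1.64457161e-03]), 'tau': array([ 2.38123081e-03, -4.12361205e+01, -2.59799695e+01, -7.46619457e-05,
        3.16517777e-03,  2.63682452e-06]), 'eef_pos': array([186.73651695, 490.47073581, 230.88810922]), 'ee_rot': array([-0.69512992,  0.69574517, -0.1280658 ,  0.12779749]), 'force': array([ 0.54493183,  0.40736762, -0.3675502 ]), 'wrist_torque': array([-0.01829096, -0.01497694,  0.0090153 ]), 'grip_width': 1.0000196131923091}
18.700000000000003
```

View pics/scene0.png

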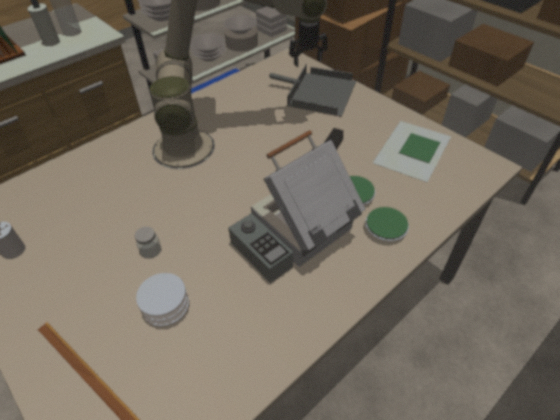

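View pics/top0.png

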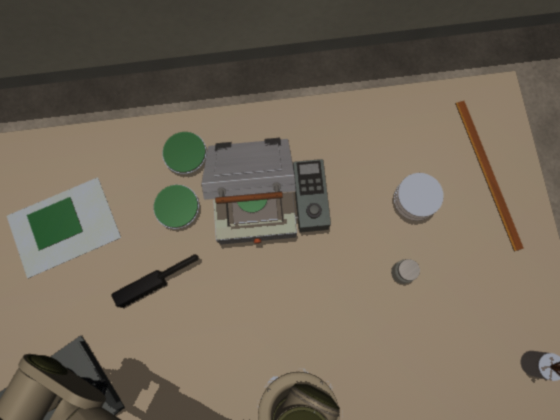

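View pics/wrist0.png

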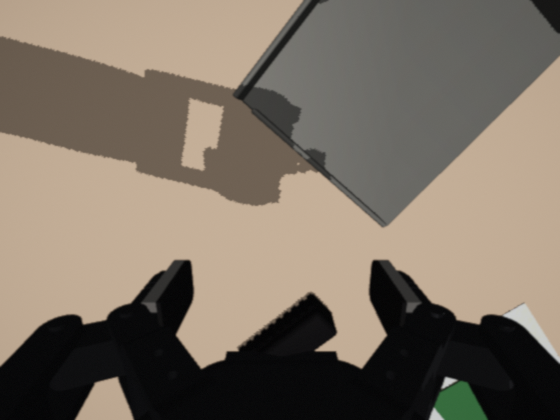

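The top view shows the kiln at about (255,195), with the handle bar at (217–282,197) and the button at (314,211). The scene view shows the handle at (268–312,132–155) and the button at (248,226). I'll enlarge both.

```bash
python3 - <<'E'
import cv2
a=cv2.imread("pics/top0.png")[125:255,190:345]; cv2.imwrite("pics/top0z.png",cv2.resize(a,None,fx=4.6,fy=4.6,interpolation=cv2.INTER_CUBIC))
a=cv2.imread("pics/scene0.png")[115:285,220:375]; cv2.imwrite("pics/scene0z.png",cv2.convertScaleAbs(cv2.resize(a,None,fx=3.5,fy=3.5,interpolation=cv2.INTER_CUBIC),alpha=1.5))
E
```

```text
(no output)
```

View pics/top0z.png

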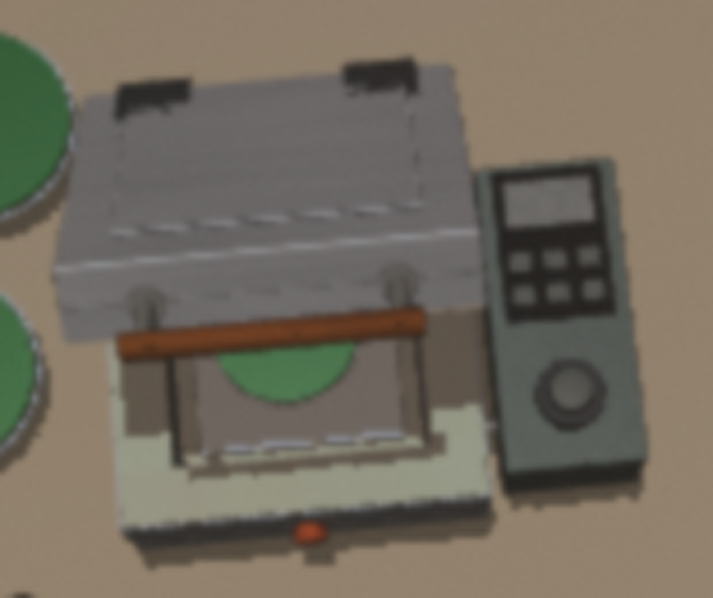

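View pics/scene0z.png

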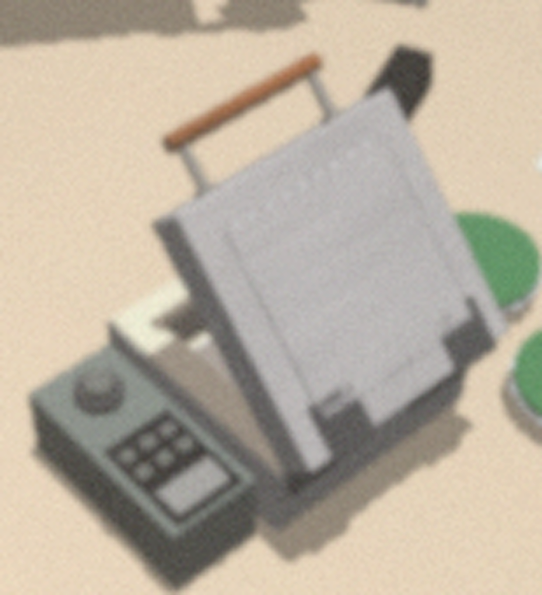

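```bash
cat > h.py <<'E'
import numpy as np
from rig import sense, eyes, ctrl
def ray(c,p):
    d=c["R"].T@np.linalg.solve(c["mtx"],np.array([p[0],p[1],1.0])); o=-c["R"].T@c["t"]
    return o,d/np.linalg.norm(d)
def plane(c,p,z):
    o,d=ray(c,p); return o+d*(z-o[2])/d[2]
def tri(c1,p1,c2,p2):
    o1,d1=ray(c1,p1);o2,d2=ray(c2,p2)
    s=np.linalg.lstsq(np.c_[d1,-d2],o2-o1,rcond=None)[0]
    a=o1+d1*s[0];b=o2+d2*s[1]; return (a+b)/2,np.linalg.norm(a-b)
E
python3 - <<'E'
from h import *
np.set_printoptions(precision=1,suppress=True)
t=eyes.capture("top");s=eyes.capture("scene")
T=lambda x,y:((x+.5)/4.6-.5+190,(y+.5)/4.6-.5+125)
S=lambda x,y:((x+.5)/3.5-.5+220,(y+.5)/3.5-.5+115)
A,e=tri(t,T(121,347),s,S(317,62));B,e2=tri(t,T(423,321),s,S(168,142));print("handle",A,e,B,e2,np.linalg.norm(A-B),(A+B)/2)
print("button",tri(t,T(570,388),s,S(98,380)), plane(t,T(570,388),100))
C=[plane(t,T(*p),88) for p in [(508,473),(643,456),(612,160),(478,170)]];print("box",np.array(C),sum(C)/4,[np.linalg.norm(C[i]-C[i-1]) for i in range(4)])
K=[plane(t,T(*p),98) for p in [(122,527),(490,498)]];print("rim",K,np.linalg.norm(K[0]-K[1]))
print("kcorner",tri(t,T(490,498),s,S(110,325)))
# yaw: +y dir from B(-y) to A(+y)
def yaw(v):return np.arctan2(v[1],v[0])
print("yaws",yaw(A-B)-np.pi/2,yaw(K[0]-K[1])-np.pi/2,yaw(C[3]-C[0]),yaw(C[2]-C[1]))
y=np.mean([yaw(K[0]-K[1])-np.pi/2,yaw(C[3]-C[0]),yaw(C[2]-C[1])]);
R=np.array([[np.cos(y),-np.sin(y),0],[np.sin(y),np.cos(y),0],[0,0,1]])
Kc=(K[0]+K[1])/2+R@[115,0,-98];Kb=sum(C)/4-R@[0,-170,88];print("kiln",Kc,Kb)
for k in (Kc,Kb):
    h=k+R@[124,0,98]; v=R.T@((A+B)/2-h); print("hinge",h,"rel",v,"r",np.hypot(v[0],v[2]),"angle",np.arctan2(v[2],-v[0])-np.arctan2(24,286), "closed handle",h+R@[-286,0,24])
q=sense()["ee_rot"]
from scipy.spatial.transform import Rotation as Ro
print(Ro.from_quat(np.roll(q,-1)).as_matrix())
E
```

```text
handle [556.2 132.3 319.3] 0.8821154903642234 [549.4 -24.7 322. ] 0.563759589957471 157.22239489437055 [552.8  53.8 320.6]
button (array([ 550.6, -115.3,  109.4]), np.float64(1.4793022656567516)) [ 553.1 -115.5  100. ]
box [[ 507.1  -70.9   88. ]
 [ 507.  -155.4   88. ]
 [ 700.7 -164.6   88. ]
 [ 705.1  -78.5   88. ]] [ 605.  -117.3   88. ] [np.float64(198.10620726969398), np.float64(84.58827638489632), np.float64(193.870795775128), np.float64(86.15422493612903)]
rim [array([502.2, 168.8,  98. ]), array([491.2, -57.2,  98. ])] 226.2520043912187
kcorner (array([493. , -57.3,  89.1]), np.float64(0.8469393336114976))
yaws -0.04366949621931626 -0.04837635861261558 -0.03868938532360207 -0.04704507737320742
kiln [611.6  50.6   0. ] [612.6  52.5   0. ]
hinge [735.5  45.1  98. ] rel [-182.9    0.5  222.6] r 288.0796157852614 angle 0.7993986598639987 closed handle [449.7  57.9 122. ]
hinge [736.4  46.9  98. ] rel [-183.8   -1.4  222.6] r 288.6495123925901 angle 0.7969986328041014 closed handle [450.7  59.7 122. ]
[[ 0.9 -0.   0.4]
 [-0.4 -0.   0.9]
 [-0.  -1.  -0. ]]
```

```bash
cat >> h.py <<'E'
from scipy.spatial.transform import Rotation as Ro
def tool():
    s=sense(); return s,Ro.from_quat(np.roll(s["ee_rot"],-1)).as_matrix()
def goto(p,yaw=None):
    s,M=tool(); print("t",round(s["time_s"],2),"tcp",np.round(s["eef_pos"],1),"F",np.round(s["force"],1),"grip",round(s["grip_width"]*85.4,1),"zyaw",round(float(np.arctan2(M[1,2],M[0,2])),4),"ydir",np.round(M[:,1],3))
    print("shift tool",np.round(M.T@(np.array(p)-s["eef_pos"]),1))
E
python3 -m handwheel '[{"grip":42,"wy":0.125,"ty":-14},{"grip":42,"wy":0.125,"ty":-14},{"grip":42,"wy":0.125,"ty":-14},{"grip":42,"wy":0.125,"ty":-14},{"grip":42,"wy":0.125,"ty":-14},{"grip":42,"wy":0.125,"ty":-14},{"grip":42,"wy":0.125,"ty":-14},{"grip":42,"wy":0.125,"ty":-14},{"grip":42,"wy":0.125,"ty":-14},{"grip":42,"wy":0.125,"ty":-14}]' 25
python3 -c "
from h import *
goto([553,54,375])"
```

```text
t 0.25 tcp [186.8 490.5 231.1] F [ 0.9  0.2 -0.2] grip 85.3 zyaw 1.207 ydir [-0. -0. -1.]
shift tool [ 497.6 -143.9 -277.7]invalid input
```

```bash

python3 -m handwheel '[{"grip":42,"tx":0,"ty":-14,"tz":0,"wx":0,"wy":0.125,"wz":0},{"grip":42,"tx":0,"ty":-14,"tz":0,"wx":0,"wy":0.125,"wz":0},{"grip":42,"tx":0,"ty":-14,"tz":0,"wx":0,"wy":0.125,"wz":0},{"grip":42,"tx":0,"ty":-14,"tz":0,"wx":0,"wy":0.125,"wz":0},{"grip":42,"tx":0,"ty":-14,"tz":0,"wx":0,"wy":0.125,"wz":0},{"grip":42,"tx":0,"ty":-14,"tz":0,"wx":0,"wy":0.125,"wz":0},{"grip":42,"tx":0,"ty":-14,"tz":0,"wx":0,"wy":0.125,"wz":0},{"grip":42,"tx":0,"ty":-14,"tz":0,"wx":0,"wy":0.125,"wz":0},{"grip":42,"tx":0,"ty":-14,"tz":0,"wx":0,"wy":0.125,"wz":0},{"grip":42,"tx":0,"ty":-14,"tz":0,"wx":0,"wy":0.125,"wz":0}]' 25
python3 -c "
from h import *
goto([553,54,375])"
```

```text
time_s: 1.08
eef_pos: [186.8, 490.6, 371.9]
ee_rot: [-0.487, 0.488, -0.512, 0.512]
force: [-0.7, -0.3, -0.2]
grip_width: 0.491
t 1.08 tcp [186.8 490.6 371.9] F [-0.7 -0.3 -0.2] grip 42.0 zyaw -0.0492 ydir [-0. -0. -1.]
shift tool [418.1  -3.1 387.3]
```

```bash

python3 -m handwheel '[{"grip":42,"tx":28,"ty":-1,"tz":26,"wx":0,"wy":0,"wz":0},{"grip":42,"tx":28,"ty":-1,"tz":26,"wx":0,"wy":0,"wz":0},{"grip":42,"tx":28,"ty":-1,"tz":26,"wx":0,"wy":0,"wz":0},{"grip":42,"tx":28,"ty":0,"tz":26,"wx":0,"wy":0,"wz":0},{"grip":42,"tx":28,"ty":0,"tz":26,"wx":0,"wy":0,"wz":0},{"grip":42,"tx":28,"ty":0,"tz":26,"wx":0,"wy":0,"wz":0},{"grip":42,"tx":28,"ty":0,"tz":26,"wx":0,"wy":0,"wz":0},{"grip":42,"tx":28,"ty":0,"tz":26,"wx":0,"wy":0,"wz":0},{"grip":42,"tx":28,"ty":0,"tz":26,"wx":0,"wy":0,"wz":0},{"grip":42,"tx":28,"ty":0,"tz":26,"wx":0,"wy":0,"wz":0}]'
python3 -c "
from h import *
goto([553,54,375])"
```

```text
time_s: 1.92
eef_pos: [435.4, 198.0, 374.4]
ee_rot: [-0.489, 0.489, -0.511, 0.511]
force: [-0.0, 1.0, -0.9]
grip_width: 0.497
t 1.92 tcp [435.4 198.  374.4] F [-0.   1.  -0.9] grip 42.4 zyaw -0.0431 ydir [ 0.  0. -1.]
shift tool [138.8  -0.6 123.7]
```

```bash

python3 -m handwheel '[{"grip":42,"tx":28,"ty":0,"tz":25,"wx":0,"wy":0,"wz":0},{"grip":42,"tx":28,"ty":0,"tz":25,"wx":0,"wy":0,"wz":0},{"grip":42,"tx":28,"ty":0,"tz":25,"wx":0,"wy":0,"wz":0},{"grip":42,"tx":28,"ty":0,"tz":25,"wx":0,"wy":0,"wz":0},{"grip":42,"tx":26,"ty":0,"tz":23,"wx":0,"wy":0,"wz":0},{"grip":42,"tx":0,"ty":0,"tz":0,"wx":0,"wy":0,"wz":0},{"grip":42,"tx":0,"ty":0,"tz":0,"wx":0,"wy":0,"wz":0}]'
python3 - <<'E'
from h import *
import cv2
goto([553,54,301])
for n in ["wrist","scene"]:
    c=eyes.capture(n);cv2.imwrite(f"pics/{n}1.png",c["pixels"][:,:,::-1])
E
```

```text
time_s: 2.5
eef_pos: [552.1, 55.3, 373.3]
ee_rot: [0.488, -0.489, 0.512, -0.511]
force: [0.3, 0.6, -0.3]
grip_width: 0.492
t 2.5 tcp [552.1  55.3 373.3] F [ 0.3  0.6 -0.3] grip 42.1 zyaw -0.0454 ydir [-0.002  0.    -1.   ]
shift tool [ 1.3 72.3  1.1]
```

View pics/wrist1.png

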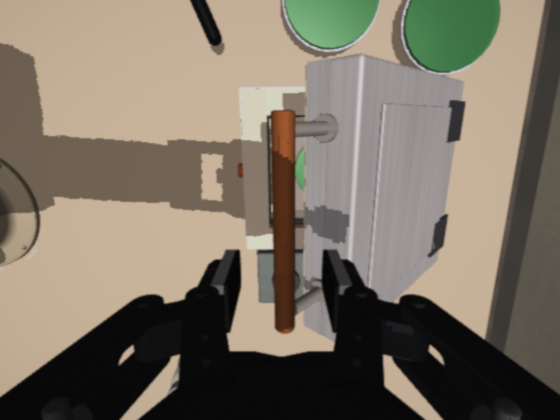

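View pics/scene1.png

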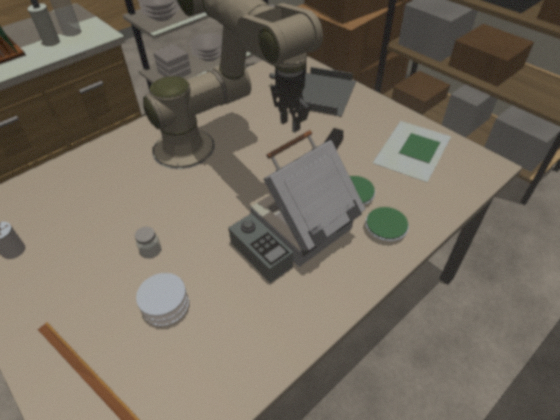

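The wrist view shows the bar vertical at column 283, midway between the fingertips (230 and 335). It is aligned, so I'll descend and close.

```bash

python3 -m handwheel '[{"grip":42,"tx":0,"ty":18,"tz":0.5,"wx":0,"wy":0,"wz":0},{"grip":42,"tx":0,"ty":18,"tz":0.5,"wx":0,"wy":0,"wz":0},{"grip":42,"tx":0,"ty":18,"tz":0,"wx":0,"wy":0,"wz":0},{"grip":42,"tx":0,"ty":17,"tz":0,"wx":0,"wy":0,"wz":0},{"grip":42,"tx":0,"ty":0,"tz":0,"wx":0,"wy":0,"wz":0},{"grip":42,"tx":0,"ty":0,"tz":0,"wx":0,"wy":0,"wz":0}]' 25
python3 - <<'E'
from h import *
import cv2
goto([553,54,301])
for n in ["wrist"]:
    c=eyes.capture(n);cv2.imwrite(f"pics/{n}2.png",c["pixels"][:,:,::-1])
E
```

```text
time_s: 3.1
eef_pos: [552.0, 57.5, 303.8]
ee_rot: [0.489, -0.49, 0.51, -0.51]
force: [0.5, -1.1, 0.8]
grip_width: 0.492
t 3.1 tcp [552.   57.5 303.8] F [ 0.5 -1.1  0.8] grip 42.0 zyaw -0.0416 ydir [-0.  0. -1.]
shift tool [3.4 2.8 1.2]
```

View pics/wrist2.png

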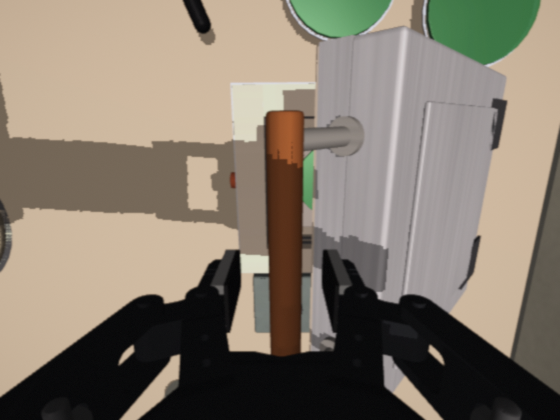

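The bar (column 286) runs between the fingers with no contact. Closing now.

```bash

python3 -m handwheel '[{"grip":42,"tx":0,"ty":3,"tz":1,"wx":0,"wy":0,"wz":0},{"grip":22,"tx":0,"ty":0,"tz":0,"wx":0,"wy":0,"wz":0},{"grip":8,"tx":0,"ty":0,"tz":0,"wx":0,"wy":0,"wz":0},{"grip":8,"tx":0,"ty":0,"tz":0,"wx":0,"wy":0,"wz":0},{"grip":8,"tx":0,"ty":0,"tz":0,"wx":0,"wy":0,"wz":0},{"grip":8,"tx":0,"ty":0,"tz":0,"wx":0,"wy":0,"wz":0}]' 25
python3 - <<'E'
from h import *
goto([553,54,301])
# arc plan: displacements from current pinch
y=-0.0445;k=np.array([612,51.5,0.]);c,s=np.cos(y),np.sin(y);R=np.array([[c,-s,0],[s,c,0],[0,0,1]])
S,M=tool();h=k+R@[124,0,98]
v=R.T@(S["eef_pos"]+[0,0,18.7]-h);print(v,np.hypot(v[0],v[2]))
f=lambda a:np.array([-287*np.cos(a),0,287*np.sin(a)]);a0=np.arctan2(24,286)
th=np.arctan2(v[2],-v[0])-a0;print("theta",th)
seq=np.linspace(th,0,25);ok=[np.round(M.T@R@(f(b+a0)-f(a+a0)),1).tolist() for a,b in zip(seq,seq[1:])]
for a,r in zip(seq[1:],ok):print(round(a,3),r)
E
```

```text
time_s: 3.65
eef_pos: [553.5, 56.5, 300.7]
ee_rot: [-0.489, 0.489, -0.51, 0.511]
force: [-1.4, 0.0, 1.3]
grip_width: 0.175
t 3.65 tcp [553.5  56.5 300.7] F [-1.4  0.   1.3] grip 14.9 zyaw -0.0429 ydir [ 0.001  0.    -1.   ]
shift tool [ 2.6 -0.3 -0.4]
[-182.63226568    2.42370697  221.37906626] 286.98995704402773
theta 0.7972910326545444
0.764 [-0.0, 6.2, -7.3]
0.731 [-0.0, 6.4, -7.0]
0.698 [-0.0, 6.7, -6.8]
0.664 [-0.0, 6.9, -6.6]
0.631 [-0.0, 7.1, -6.4]
0.598 [-0.0, 7.3, -6.1]
0.565 [-0.0, 7.5, -5.9]
0.532 [-0.0, 7.7, -5.6]
0.498 [-0.0, 7.9, -5.4]
0.465 [-0.0, 8.0, -5.1]
0.432 [-0.0, 8.2, -4.8]
0.399 [-0.0, 8.4, -4.6]
0.365 [-0.0, 8.5, -4.3]
0.332 [-0.0, 8.7, -4.0]
0.299 [-0.0, 8.8, -3.7]
0.266 [-0.0, 8.9, -3.4]
0.233 [-0.0, 9.0, -3.1]
0.199 [-0.0, 9.1, -2.8]
0.166 [-0.0, 9.2, -2.5]
0.133 [-0.0, 9.3, -2.2]
0.1 [-0.0, 9.3, -1.9]
0.066 [-0.0, 9.4, -1.6]
0.033 [-0.0, 9.4, -1.3]
0.0 [-0.0, 9.5, -1.0]
```

The grip is on the bar (opening 14.9 mm) and the measured radius is 287.0 mm against 287.0 nominal. I'll follow the arc at about 0.4 rad/s.

```bash

python3 -m handwheel '[{"grip":8,"tx":0,"ty":6.2,"tz":-7.3,"wx":0,"wy":0,"wz":0},{"grip":8,"tx":0,"ty":6.4,"tz":-7.0,"wx":0,"wy":0,"wz":0},{"grip":8,"tx":0,"ty":6.7,"tz":-6.8,"wx":0,"wy":0,"wz":0},{"grip":8,"tx":0,"ty":6.9,"tz":-6.6,"wx":0,"wy":0,"wz":0},{"grip":8,"tx":0,"ty":7.1,"tz":-6.4,"wx":0,"wy":0,"wz":0},{"grip":8,"tx":0,"ty":7.3,"tz":-6.1,"wx":0,"wy":0,"wz":0}]' 25
cat > st.py <<'E'
from h import *
import sys,cv2
y=-0.0445;k=np.array([612,51.5,0.]);c,s=np.cos(y),np.sin(y);R=np.array([[c,-s,0],[s,c,0],[0,0,1]])
h=k+R@[124,0,98];a0=np.arctan2(24,286)
goto(h+R@[-286,0,24-18.7])
S,M=tool();v=R.T@(S["eef_pos"]+[0,0,18.7]-h);print("r",np.hypot(v[0],v[2]),"theta",np.arctan2(v[2],-v[0])-a0)
for n in sys.argv[2:]:
    cv2.imwrite(f"pics/{n}{sys.argv[1]}.png",eyes.capture(n)["pixels"][:,:,::-1])
E
python3 st.py 3 wrist
```

```text
time_s: 4.15
eef_pos: [513.4, 58.0, 259.7]
ee_rot: [-0.489, 0.489, -0.51, 0.511]
force: [1.1, -1.3, 1.2]
grip_width: 0.171
t 4.15 tcp [513.4  58.  259.7] F [ 1.1 -1.3  1.2] grip 14.6 zyaw -0.043 ydir [ 0.002 -0.001 -1.   ]
shift tool [  1.9 156.3 -63.4]
r 286.70139952603785 theta 0.5968629496993414
```

View pics/wrist3.png

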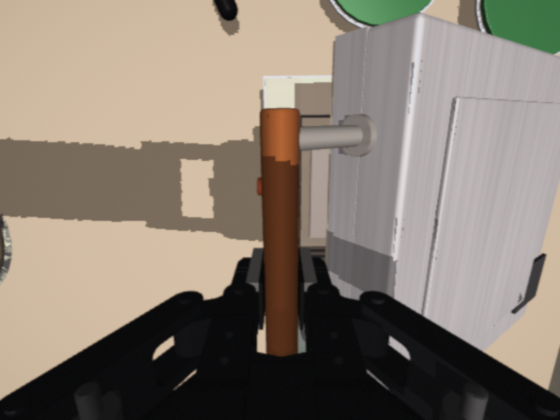

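The bar (column 282) is still between the closed pads and the lid is following. Forces are small, so I'll carry on.

```bash

python3 -m handwheel '[{"grip":8,"tx":0,"ty":7.5,"tz":-5.9,"wx":0,"wy":0,"wz":0},{"grip":8,"tx":0,"ty":7.7,"tz":-5.6,"wx":0,"wy":0,"wz":0},{"grip":8,"tx":0,"ty":7.9,"tz":-5.4,"wx":0,"wy":0,"wz":0},{"grip":8,"tx":0,"ty":8.0,"tz":-5.1,"wx":0,"wy":0,"wz":0},{"grip":8,"tx":0,"ty":8.2,"tz":-4.8,"wx":0,"wy":0,"wz":0},{"grip":8,"tx":0,"ty":8.4,"tz":-4.6,"wx":0,"wy":0,"wz":0},{"grip":8,"tx":0,"ty":8.5,"tz":-4.3,"wx":0,"wy":0,"wz":0},{"grip":8,"tx":0,"ty":8.7,"tz":-4.0,"wx":0,"wy":0,"wz":0}]' 25
python3 st.py 4 wrist
```

```text
time_s: 4.87
eef_pos: [473.8, 59.6, 194.5]
ee_rot: [-0.489, 0.489, -0.51, 0.511]
force: [0.5, -2.7, -0.2]
grip_width: 0.174
t 4.87 tcp [473.8  59.6 194.5] F [ 0.5 -2.7 -0.2] grip 14.9 zyaw -0.0431 ydir [ 0.001 -0.001 -1.   ]
shift tool [  1.8  91.2 -23.6]
r 286.6337170977871 theta 0.32994813457845423
```

View pics/wrist4.png

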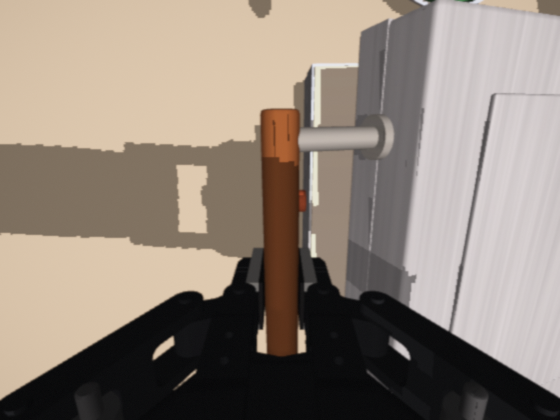

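```bash

python3 -m handwheel '[{"grip":8,"tx":0,"ty":8.8,"tz":-3.7,"wx":0,"wy":0,"wz":0},{"grip":8,"tx":0,"ty":8.9,"tz":-3.4,"wx":0,"wy":0,"wz":0},{"grip":8,"tx":0,"ty":9.0,"tz":-3.1,"wx":0,"wy":0,"wz":0},{"grip":8,"tx":0,"ty":9.1,"tz":-2.8,"wx":0,"wy":0,"wz":0},{"grip":8,"tx":0,"ty":9.2,"tz":-2.5,"wx":0,"wy":0,"wz":0},{"grip":8,"tx":0,"ty":9.3,"tz":-2.2,"wx":0,"wy":0,"wz":0},{"grip":8,"tx":0,"ty":9.3,"tz":-1.9,"wx":0,"wy":0,"wz":0},{"grip":8,"tx":0,"ty":8,"tz":-1.4,"wx":0,"wy":0,"wz":0}]' 25
python3 st.py 5 wrist
```

```text
time_s: 5.58
eef_pos: [452.5, 60.6, 122.2]
ee_rot: [-0.489, 0.489, -0.511, 0.511]
force: [2.3, -4.8, -0.4]
grip_width: 0.177
t 5.58 tcp [452.5  60.6 122.2] F [ 2.3 -4.8 -0.4] grip 15.1 zyaw -0.0431 ydir [ 0. -0. -1.]
shift tool [ 2.  18.9 -2.3]
r 286.95081632619275 theta 0.06620804565169576
```

```bash

python3 -m handwheel '[{"grip":8,"tx":0,"ty":4,"tz":-0.6,"wx":0,"wy":0,"wz":0},{"grip":8,"tx":0,"ty":4,"tz":-0.5,"wx":0,"wy":0,"wz":0},{"grip":8,"tx":0,"ty":4,"tz":-0.5,"wx":0,"wy":0,"wz":0},{"grip":8,"tx":0,"ty":3,"tz":-0.3,"wx":0,"wy":0,"wz":0},{"grip":8,"tx":0,"ty":0,"tz":0,"wx":0,"wy":0,"wz":0}]' 25
python3 st.py 6 wrist
```

```text
time_s: 6.05
eef_pos: [450.7, 60.7, 107.2]
ee_rot: [-0.489, 0.489, -0.511, 0.511]
force: [1.5, -4.6, -2.4]
grip_width: 0.176
t 6.05 tcp [450.7  60.7 107.2] F [ 1.5 -4.6 -2.4] grip 15.1 zyaw -0.0431 ydir [-0. -0. -1.]
shift tool [ 2.   3.9 -0.4]
r 286.9480850339762 theta 0.013660859751479695
```

View pics/wrist6.png

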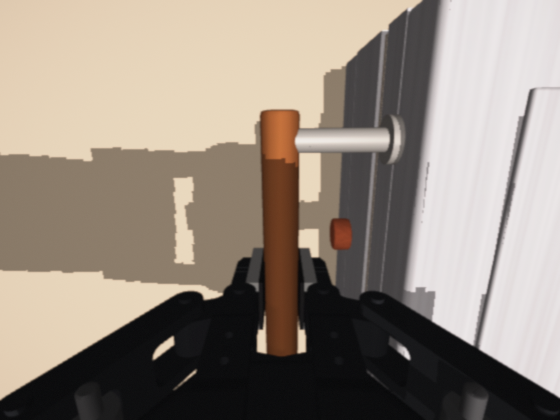

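Angle is about 0.014 rad. I'll ease down the last few mm and watch for upward resistance.

```bash

python3 -m handwheel '[{"grip":8,"tx":0,"ty":1.5,"tz":0,"wx":0,"wy":0,"wz":0},{"grip":8,"tx":0,"ty":1.5,"tz":0,"wx":0,"wy":0,"wz":0},{"grip":8,"tx":0,"ty":1,"tz":0,"wx":0,"wy":0,"wz":0},{"grip":8,"tx":0,"ty":0,"tz":0,"wx":0,"wy":0,"wz":0}]' 25
python3 st.py 7
```

```text
time_s: 6.43
eef_pos: [450.4, 60.7, 103.8]
ee_rot: [0.489, -0.489, 0.511, -0.51]
force: [-2.4, -5.3, 4.8]
grip_width: 0.176
t 6.43 tcp [450.4  60.7 103.8] F [-2.4 -5.3  4.8] grip 15.1 zyaw -0.0428 ydir [-0.001 -0.    -1.   ]
shift tool [ 2.   0.5 -0.2]
r 286.8938366347026 theta 0.0019491321252063654
```

```bash

python3 -m handwheel '[{"grip":8,"tx":0,"ty":1.5,"tz":0,"wx":0,"wy":0,"wz":0},{"grip":8,"tx":0,"ty":0,"tz":0,"wx":0,"wy":0,"wz":0},{"grip":8,"tx":0,"ty":0,"tz":0,"wx":0,"wy":0,"wz":0},{"grip":8,"tx":0,"ty":0,"tz":0,"wx":0,"wy":0,"wz":0}]' 25
python3 st.py 8 scene; python3 - <<'E'
import cv2
a=cv2.imread("pics/scene8.png")[115:285,220:375]; cv2.imwrite("pics/scene8z.png",cv2.convertScaleAbs(cv2.resize(a,None,fx=3.5,fy=3.5,interpolation=cv2.INTER_CUBIC),alpha=1.5))
E
```

```text
time_s: 6.77
eef_pos: [450.4, 60.8, 102.9]
ee_rot: [0.489, -0.49, 0.511, -0.511]
force: [-5.4, -5.2, 11.0]
grip_width: 0.174
t 6.77 tcp [450.4  60.8 102.9] F [-5.4 -5.2 11. ] grip 14.8 zyaw -0.0426 ydir [-0.001 -0.    -1.   ]
shift tool [ 2.1 -0.4 -0.2]
r 286.8282170468521 theta -0.001252993361257157
```

View pics/scene8z.png

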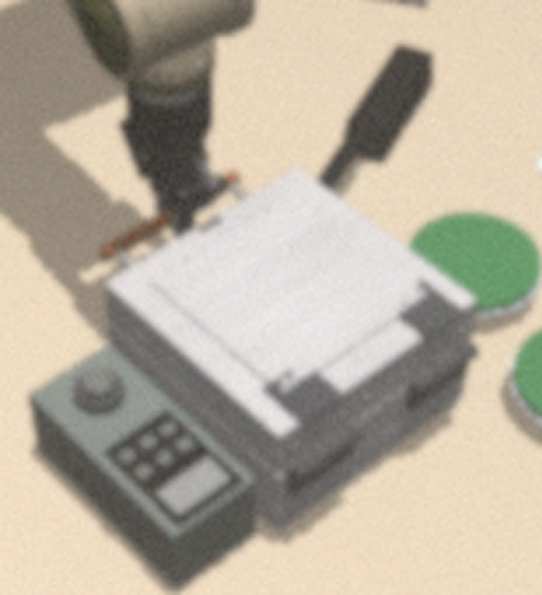

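The scene view shows the lid flat on the case with no gap, and contact builds to 11 N. I'll release and lift.

```bash

python3 -m handwheel '[{"grip":38,"tx":0,"ty":-1,"tz":0,"wx":0,"wy":0,"wz":0},{"grip":38,"tx":0,"ty":0,"tz":0,"wx":0,"wy":0,"wz":0},{"grip":38,"tx":0,"ty":0,"tz":0,"wx":0,"wy":0,"wz":0},{"grip":38,"tx":0,"ty":0,"tz":0,"wx":0,"wy":0,"wz":0},{"grip":38,"tx":0,"ty":-15,"tz":0,"wx":0,"wy":0,"wz":0},{"grip":38,"tx":0,"ty":-30,"tz":0,"wx":0,"wy":0,"wz":0},{"grip":38,"tx":0,"ty":-40,"tz":0,"wx":0,"wy":0,"wz":0},{"grip":38,"tx":0,"ty":-40,"tz":0,"wx":0,"wy":0,"wz":0},{"grip":38,"tx":0,"ty":0,"tz":0,"wx":0,"wy":0,"wz":0}]' 25
python3 st.py 9 scene top; python3 - <<'E'
import cv2
a=cv2.imread("pics/top9.png")[125:255,190:345]; cv2.imwrite("pics/top9z.png",cv2.resize(a,None,fx=4.6,fy=4.6,interpolation=cv2.INTER_CUBIC))
E
```

```text
time_s: 7.57
eef_pos: [453.3, 60.9, 235.4]
ee_rot: [-0.492, 0.486, -0.507, 0.514]
force: [1.0, 0.4, 0.5]
grip_width: 0.447
t 7.57 tcp [453.3  60.9 235.4] F [1.  0.4 0.5] grip 38.2 zyaw -0.0427 ydir [ 0.012 -0.001 -1.   ]
shift tool [  2.2 132.1  -4.6]
r 323.1800232690861 theta 0.42038241202529497
```

View pics/scene9.png

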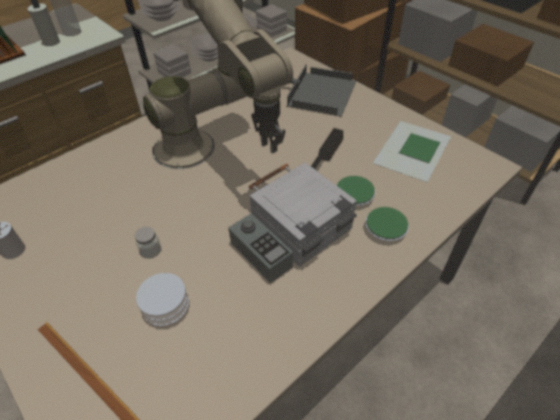

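View pics/top9z.png

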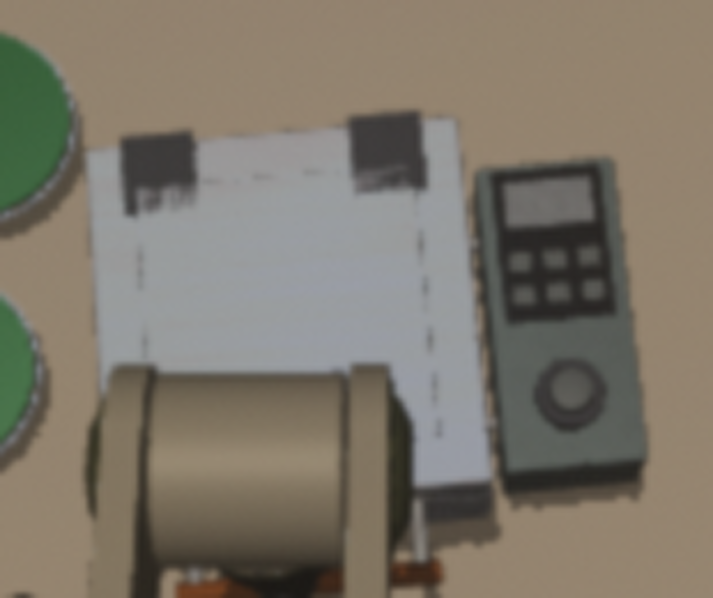

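The lid is flat and shut. Next I'll go above the button with the fingers closed.

```bash
python3 -c "
from h import *
goto([551,-115.5,180])"
python3 -m handwheel '[{"grip":0,"tx":30,"ty":0,"tz":15,"wx":0,"wy":0,"wz":0},{"grip":0,"tx":30,"ty":0,"tz":15,"wx":0,"wy":0,"wz":0},{"grip":0,"tx":30,"ty":0,"tz":15,"wx":0,"wy":0,"wz":0},{"grip":0,"tx":30,"ty":0,"tz":15,"wx":0,"wy":0,"wz":0},{"grip":0,"tx":30,"ty":0,"tz":15,"wx":0,"wy":0,"wz":0},{"grip":0,"tx":20,"ty":0,"tz":15,"wx":0,"wy":0,"wz":0},{"grip":0,"tx":0,"ty":0,"tz":10,"wx":0,"wy":0,"wz":0},{"grip":0,"tx":0,"ty":0,"tz":0,"wx":0,"wy":0,"wz":0},{"grip":0,"tx":0,"ty":0,"tz":0,"wx":0,"wy":0,"wz":0}]'
python3 - <<'E'
from h import *
import cv2
goto([551,-115.5,130])
c=eyes.capture("wrist");cv2.imwrite("pics/wrist10.png",c["pixels"][:,:,::-1])
p=c["mtx"]@(c["R"]@sense()["eef_pos"]+c["t"]);print("tcp px",p[:2]/p[2])
for z in (100,105):
  p=c["mtx"]@(c["R"]@np.array([551,-115.5,z])+c["t"]);print("btn px",p[:2]/p[2])
E
```

```text
t 7.67 tcp [451.1  61.  229.5] F [ 0.6  1.  -0.7] grip 37.8 zyaw -0.0429 ydir [ 0.002 -0.    -1.   ]
shift tool [172.1  49.7 107.3]
time_s: 8.42
eef_pos: [542.8, -112.8, 226.9]
ee_rot: [0.489, -0.49, 0.512, -0.509]
force: [0.4, -0.6, -0.4]
grip_width: -0.002
t 8.42 tcp [ 542.8 -112.8  226.9] F [ 0.4 -0.6 -0.4] grip -0.2 zyaw -0.0428 ydir [-0.003  0.002 -1.   ]
shift tool [ 2.5 96.9  8.6]
tcp px [281.11925878 263.54294858]
btn px [290.72682308 202.78304109]
btn px [290.8761723  204.24568459]
```

View pics/wrist10.png

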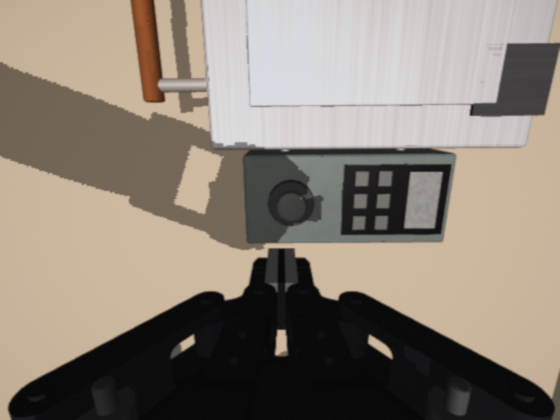

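The wrist view shows the button top at about (291,206), against a prediction of (291,204), so the position agrees with a top height of about 105–110 mm. I'll align and descend to z of about 128.

```bash

python3 -m handwheel '[{"grip":0,"tx":2.5,"ty":30,"tz":8.5,"wx":0,"wy":0,"wz":0},{"grip":0,"tx":0,"ty":35,"tz":0,"wx":0,"wy":0,"wz":0},{"grip":0,"tx":0,"ty":28,"tz":0,"wx":0,"wy":0,"wz":0},{"grip":0,"tx":0,"ty":5,"tz":0,"wx":0,"wy":0,"wz":0},{"grip":0,"tx":0,"ty":0,"tz":0,"wx":0,"wy":0,"wz":0},{"grip":0,"tx":0,"ty":0,"tz":0,"wx":0,"wy":0,"wz":0}]'
python3 - <<'E'
from h import *
import cv2
goto([551,-115.5,110])
c=eyes.capture("wrist");cv2.imwrite("pics/wrist11.png",c["pixels"][:,:,::-1])
E
```

```text
time_s: 8.97
eef_pos: [552.2, -116.0, 132.3]
ee_rot: [-0.49, 0.489, -0.51, 0.511]
force: [0.5, -0.6, -0.2]
grip_width: 0.003
t 8.97 tcp [ 552.2 -116.   132.3] F [ 0.5 -0.6 -0.2] grip 0.2 zyaw -0.0424 ydir [ 0.002 -0.001 -1.   ]
shift tool [-0.4 22.3 -1.2]
```

View pics/wrist11.png

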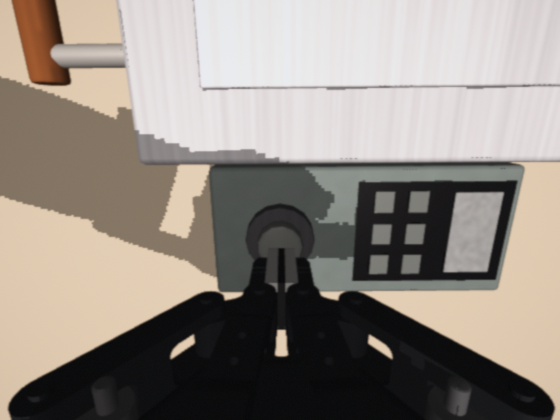

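The button (280,238) lies right under the fingertips (281,250). I'll descend in small steps and watch the force.

```bash

python3 -m handwheel '[{"grip":0,"tx":0,"ty":8,"tz":-1,"wx":0,"wy":0,"wz":0},{"grip":0,"tx":0,"ty":8,"tz":0,"wx":0,"wy":0,"wz":0},{"grip":0,"tx":0,"ty":3,"tz":0,"wx":0,"wy":0,"wz":0},{"grip":0,"tx":0,"ty":0,"tz":0,"wx":0,"wy":0,"wz":0}]'
python3 -m handwheel '[{"grip":0,"tx":0,"ty":3,"tz":0,"wx":0,"wy":0,"wz":0},{"grip":0,"tx":0,"ty":0,"tz":0,"wx":0,"wy":0,"wz":0}]'
```

```text
time_s: 9.35
eef_pos: [550.4, -115.9, 110.9]
ee_rot: [0.489, -0.489, 0.511, -0.51]
force: [-0.4, 0.3, 0.9]
grip_width: -0.003
time_s: 9.52
eef_pos: [550.9, -116.1, 108.6]
ee_rot: [-0.489, 0.489, -0.511, 0.511]
force: [-0.8, 0.8, 2.5]
grip_width: 0.0
```

```bash

python3 -m handwheel '[{"grip":0,"tx":0,"ty":2,"tz":0,"wx":0,"wy":0,"wz":0},{"grip":0,"tx":0,"ty":0,"tz":0,"wx":0,"wy":0,"wz":0}]'
python3 -m handwheel '[{"grip":0,"tx":0,"ty":2,"tz":0,"wx":0,"wy":0,"wz":0},{"grip":0,"tx":0,"ty":0,"tz":0,"wx":0,"wy":0,"wz":0}]'
```

```text
time_s: 9.68
eef_pos: [551.0, -116.2, 106.8]
ee_rot: [-0.489, 0.489, -0.51, 0.511]
force: [1.0, 0.5, 3.3]
grip_width: -0.001
time_s: 9.85
eef_pos: [551.0, -116.2, 104.8]
ee_rot: [-0.489, 0.489, -0.51, 0.511]
force: [-0.8, 0.1, 3.7]
grip_width: 0.002
```

```bash

python3 -m handwheel '[{"grip":0,"tx":0,"ty":1.5,"tz":0,"wx":0,"wy":0,"wz":0},{"grip":0,"tx":0,"ty":0,"tz":0,"wx":0,"wy":0,"wz":0},{"grip":0,"tx":0,"ty":0,"tz":0,"wx":0,"wy":0,"wz":0}]'
python3 -m handwheel '[{"grip":0,"tx":0,"ty":1.5,"tz":0,"wx":0,"wy":0,"wz":0},{"grip":0,"tx":0,"ty":0,"tz":0,"wx":0,"wy":0,"wz":0},{"grip":0,"tx":0,"ty":0,"tz":0,"wx":0,"wy":0,"wz":0}]'
```

```text
time_s: 10.1
eef_pos: [551.0, -116.2, 104.0]
ee_rot: [-0.489, 0.489, -0.51, 0.511]
force: [-2.7, 0.3, 8.8]
grip_width: 0.002
time_s: 10.35
eef_pos: [551.1, -116.2, 103.8]
ee_rot: [-0.489, 0.489, -0.51, 0.511]
force: [-6.7, 2.1, 20.3]
grip_width: 0.002
```

The stop is reached: the force jumped from 3.7 N to 20 N at z 103.8, after about 6 mm of travel from first contact near 110. I'll retract straight up and check.

```bash

python3 -m handwheel '[{"grip":0,"tx":0,"ty":-5,"tz":0,"wx":0,"wy":0,"wz":0},{"grip":0,"tx":0,"ty":-20,"tz":0,"wx":0,"wy":0,"wz":0},{"grip":0,"tx":0,"ty":-40,"tz":0,"wx":0,"wy":0,"wz":0},{"grip":0,"tx":0,"ty":-40,"tz":0,"wx":0,"wy":0,"wz":0},{"grip":0,"tx":0,"ty":-30,"tz":-25,"wx":0,"wy":0,"wz":0},{"grip":0,"tx":0,"ty":0,"tz":-40,"wx":0,"wy":0,"wz":0},{"grip":0,"tx":0,"ty":0,"tz":-40,"wx":0,"wy":0,"wz":0},{"grip":0,"tx":0,"ty":0,"tz":-20,"wx":0,"wy":0,"wz":0},{"grip":0,"tx":0,"ty":0,"tz":0,"wx":0,"wy":0,"wz":0},{"grip":0,"tx":0,"ty":0,"tz":0,"wx":0,"wy":0,"wz":0}]'
python3 - <<'E'
from h import *
import cv2
for n in ["scene","top"]:
    cv2.imwrite(f"pics/{n}12.png",eyes.capture(n)["pixels"][:,:,::-1])
a=cv2.imread("pics/top12.png"); cv2.imwrite("pics/top12z.png",cv2.resize(a[125:255,190:345],None,fx=4.6,fy=4.6,interpolation=cv2.INTER_CUBIC))
b=cv2.imread("pics/scene12.png"); cv2.imwrite("pics/scene12z.png",cv2.convertScaleAbs(cv2.resize(b[115:285,220:375],None,fx=3.5,fy=3.5,interpolation=cv2.INTER_CUBIC),alpha=1.5))
# change vs start around jar/moulds (scene)
A=cv2.imread("pics/scene0.png"); d=cv2.absdiff(A,b).max(2); print("scene jar/mould diff max",d[220:330,125:200].max(), d[220:330,125:200].mean(),"table ref",d[340:400,250:330].mean())
T=cv2.imread("pics/top0.png"); d=cv2.absdiff(T,a).max(2); print("brush diff",d[250:310,105:205].mean(),"moulds/jar",d[165:290,385:450].mean(),"ref",d[320:380,420:500].mean())
goto([551,-116,110])
E
```

```text
time_s: 11.18
eef_pos: [425.6, -110.8, 236.9]
ee_rot: [-0.489, 0.489, -0.511, 0.511]
force: [-0.1, -0.5, -0.8]
grip_width: -0.0
scene jar/mould diff max 56 5.610545454545455 table ref 4.955625
brush diff 1.6661666666666666 moulds/jar 1.7128615384615384 ref 1.8454166666666667
t 11.28 tcp [ 426.5 -110.9  236.6] F [ 0.4  0.2 -0.3] grip -0.1 zyaw -0.043 ydir [ 0.  0. -1.]
shift tool [ -0.2 126.6 124.5]
```

View pics/top12z.png

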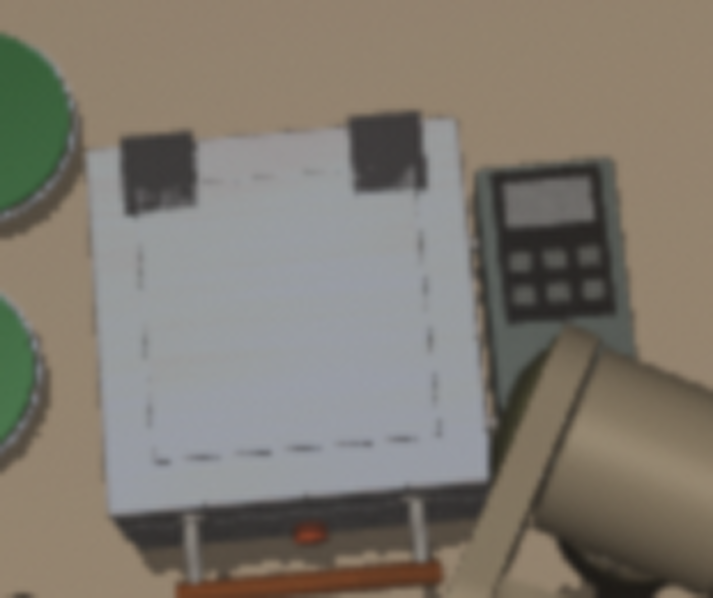

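View pics/scene12z.png

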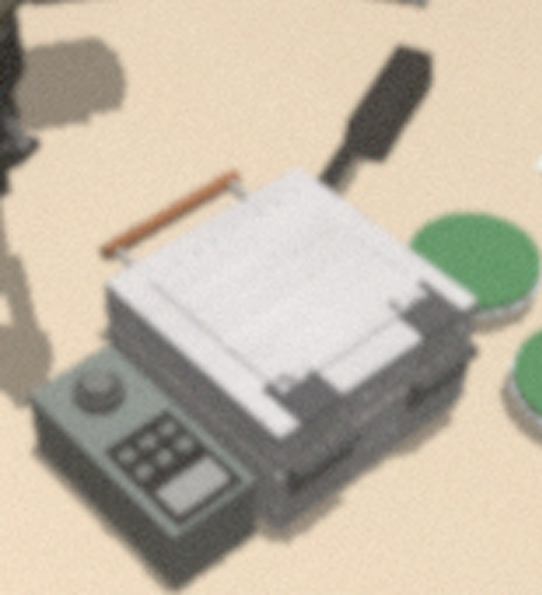

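View pics/top12.png

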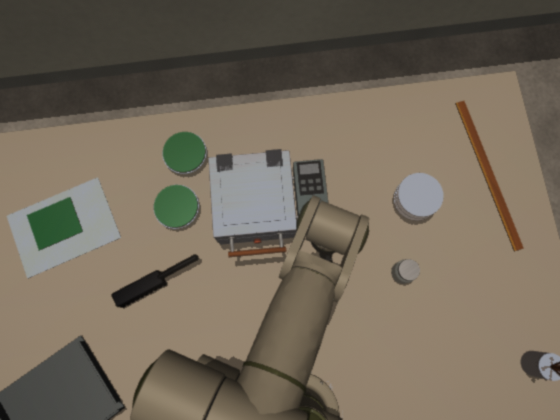

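In both views the lid is shut flat and the button is back up: (98,385) in the scene crop, as at the start. The brush, jar and moulds are unchanged, and the arm is clear of everything.

```bash
python3 -c "
from rig import ctrl
print(ctrl.finish_job())"
```

```text
the job is handed in; nothing more can be done
None
```

I shut the kiln lid gently, pressed the start button with the lid closed, and handed the job in at about 11.3 s. `finish_job` gives no verdict, so these are my own checks.

- **Lid:** I gripped the wooden bar and lowered it along the hinge arc from about 0.80 rad, at no more than about 0.4 rad/s. It met the rim at about 0 rad by arm position, with 11 N of contact force. After I let go, the top and scene views showed it lying flat on the case.
- **Start button:** I pressed it with closed fingers from first contact near z 110 mm to a hard stop at z 103.8 mm, where the force rose to 20 N. I then retracted, and the scene view shows the button raised as it was at the start.
- **Other things on the bench:** the brush, jar and moulds show no change between the first and last top pictures. The dish could not be seen once the lid was down, but nothing reached into the chamber. The arm ended clear, at TCP [426, -111, 237] mm with about zero force.
- **Disagreements:** one two-view measurement of a rim corner gave z 89 mm instead of 98. I did not use it; the measured handle radius (287.0 mm) and box size fitted the data given. My first move command was refused because I had left out some row values, and nothing moved.

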